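# Set up the proofing jig

### The job

Get the proofing jig ready for the next print: first clear all the wooden offcuts off its bed into the scrap tub, then wind the impression knob anticlockwise back to its end stop and from there turn it clockwise exactly five clicks. Last, lower the plywood template over both register pins so that it lies flat on the bed, and let go; leave the roller, the bottle and the tin where they are.

Things in the scene. Friction and masses are not known exactly. Their poses are not given: they have to be found in the camera images.
- jig: proofing jig, fixed to the bench: an aluminium bed 200 (x) x 260 (y) x 20 mm thick, whose origin is at the centre of its underside; two steel register pins stand on the bed at x = +35, y = +100 and -100 mm. Against its far (+x) edge stands a grey head 75 x 100 mm, 34 mm high, that carries the knob
- pin_a (a point): foot of one register pin, on its axis, level with the top of the bed. The pin is 10 mm in diameter and 28 mm tall above the bed; its top 10 mm taper to 3 mm
- pin_b (a point): foot of the other register pin, the same size, 200 mm from the first
- knob (a joint): angle of the click-stop impression knob, rad: 0 at its end stop, growing as the knob is turned clockwise seen from above; one click every 30 degrees (0.524 rad), 8 clicks from end stop to end stop. Spring detents: about 0.12 N m are needed to pass from one click to the next; let go, it snaps to the nearest click
- knob_grip (a point): on the upright axis of the knob, at the height to grip it: 23 mm above the top of the head. The knob is a black ridged cylinder 42 mm in diameter and 34 mm tall with a white line on top from its middle to its rim; it can be gripped from above in any direction. The line points to the jig's -x at 0
- template: plywood register template, a plate 110 (x) x 240 (y) x 8 mm with a wooden grip block in the middle, two windows and a 12.5 mm hole near each end; 0.15 to 0.26 kg. The origin is at the centre of the plate's underside, z up. It may be hung either way round
- template_grip (a point): middle of the upper part of the grip block, 38 mm above the plate's underside. The block is 50 (along the plate's x) x 18 (along its y) mm and rises 45 mm above the plate's upper face, to 53 mm above the underside
- hole_a (a point): centre of one hole at the plate's underside, y = +100 mm on the template
- hole_b (a point): centre of the other hole at the plate's underside, y = -100 mm on the template
- tub_in (a point): centre of the inner floor of the round red scrap tub, 4 mm above the bench. The tub is fixed, 85 mm high, inner radius 75 mm at the floor and 85 mm at the rim, wall 3 mm
- offcut1_mid (a point): centre of a wooden offcut, a block of 45 x 20 x 18 mm (its x, y, z), about 20 g; may be absent
- offcut2_mid (a point): centre of a wooden offcut, a block of 38 x 24 x 20 mm (its x, y, z), about 20 g; may be absent
- offcut3_mid (a point): centre of a wooden offcut, a block of 54 x 18 x 16 mm (its x, y, z), about 20 g; may be absent
- offcut4_mid (a point): centre of a wooden offcut, a block of 34 x 22 x 22 mm (its x, y, z), about 20 g; may be absent
- offcut5_mid (a point): centre of a wooden offcut, a block of 42 x 26 x 16 mm (its x, y, z), about 20 g; may be absent
- offcut6_mid (a point): centre of a wooden offcut, a block of 48 x 22 x 20 mm (its x, y, z), about 20 g; may be absent
- brayer: ink roller (brayer) lying on the bench beyond the jig, a bystander; origin under the middle of its roller
- solvent: amber bottle 85 mm tall, 54 mm in diameter, standing beyond the jig, a bystander; origin under its centre
- ink_tin: tin 50 mm tall, 80 mm in diameter, standing beyond the jig, a bystander; origin under its centre

How it is judged:
On the way, in this order (a step that is already met when the one before it is completed fails the run):
1. all offcuts are in the scrap tub (horizontal distance between each of offcut1_mid, offcut2_mid, offcut3_mid, offcut4_mid, offcut5_mid, offcut6_mid and tub_in below 0.08 m and height (world z) of each of offcut1_mid, offcut2_mid, offcut3_mid, offcut4_mid, offcut5_mid, offcut6_mid below 0.08 m), for 0.2 s.
2. the knob has been wound back to its end stop (value of joint knob below 0.13 rad), for 0.2 s.
3. the knob rests five clicks from its end stop, let go (value of joint knob between 2.48799 and 2.74799 rad and velocity of joint knob below 0.1 rad/s and contact force between the fingers and knob below 0.2 N), for 0.3 s.
4. the template lies flat on the bed with both pins through its holes (((distance between hole_a and pin_a below 0.0045 m and distance between hole_b and pin_b below 0.0045 m) or (distance between hole_b and pin_a below 0.0045 m and distance between hole_a and pin_b below 0.0045 m))), for 0.2 s.
At the end, for the whole second after the job is handed in: Every offcut present is in the tub (its centre within 80 mm of the tub's axis and below 80 mm), the knob rests five clicks from its end stop (2.62 +- 0.13 rad), and the template lies flat on the bed over both pins (each hole's centre within 4.5 mm of a pin's foot), at rest (all of step 1 and value of joint knob between 2.48799 and 2.74799 rad and ((distance between hole_a and pin_a below 0.0045 m and distance between hole_b and pin_b below 0.0045 m) or (distance between hole_b and pin_a below 0.0045 m and distance between hole_a and pin_b below 0.0045 m)) and linear speed of template below 0.02 m/s); the robot touches nothing.
It fails at once if the roller, the bottle or the tin is moved more than 30 mm (distance of any of brayer, solvent, ink_tin from where it was at the start of the episode above 0.03 m).
Of offcut1, offcut2, offcut3, offcut4, offcut5, offcut6 only 4 to 6 are there at a start; the rules pass over those that are not, and their reading is None.
At some moment in a run one of offcut1, offcut2, offcut3, offcut4, offcut5, offcut6, template may be knocked a few centimetres aside while the robot is not near it.
Once in a run the grip may slacken for a moment while it holds something.
It also fails if it takes over 210 s, if anything falls off the work surface, if the arm or the gripper's body presses on something with over 40 N, if the wrist force passes 120 N, or if a joint passes its speed limit or range.

### The arm

A 7-joint arm with a two-finger parallel gripper is mounted at the origin on the work surface. World frame = base frame: x ahead of the robot, y to its left, z up, the work surface at z = 0. Lengths are in m, angles in rad, forces in N, time in s.
With the tool pointing down it reaches from about 0.4 to 0.85 m from the base axis. Payload 10.4 kg.
Tool frame: the origin (TCP) lies on the centre line of the jaws, within the pads' length; the fingertips stand r.finger_overhang ahead of it and the grasp point (between the pads) lies 5 mm behind it (r.finger_overhang is the distance from the TCP to the fingertips, in m); z points along the fingers, y is the line along which they close (so a half turn about z gives the same grasp; the last joint's range is limited). The gripper opens to 87 mm and grips with 3 to 60 N. Pads are 19 mm wide; open, the fingers measure 117 mm over their backs; the gripper's body (75 mm by 190 mm) begins 51 mm behind the grasp point.
Start: joints at [-1.163, 0.332, -0.065, 1.46, 0.022, 1.35, -0.088], TCP at [0.261, 0.568, 0.237] pointing down, gripper open.
Joint ranges: [-2.6, 2.6], [-0.5, 2.12], [-1.47, 1.34], [0.16, 2.42], [-1.27, 4.41], [0.06, 2.06], [-2.6, 2.6]. Speed limits (rad/s): [2.22, 2.22, 2.79, 2.79, 3.14, 3.14, 3.14].

### API

Orientations are given as a unit quaternion [x, y, z, w].
In Python, from bench import read_state, viewer, r gives the robot as it stands.
- The arm moves only by the tool carry_out, never from a script. Its argument "moves" is a list of rows, each a list of 6 numbers: the shift along the tool's x, y, z in units of 40 mm (1.0 is 40 mm), then the turn, a rotation vector about the tool's x, y, z in units of 8 degrees (1.0 is 8 degrees). A call has 1 to 20 rows; each row shifts and turns the commanded pose from where the row before left it, along the tool's axes as they then stand; what a row does not reach is not made up. A row lasts 1/8 s, in which the tool goes at most 62.5 mm and 10.7 degrees, less where a joint would pass 70% of its speed; a pose out of reach is approached as far as the arm can. A call is refused whole if a number of a shift passes 1 or a number of a turn 1, either way. A call with a gripper value outside its range is refused whole. "fingers" is the finger opening in mm, from 0 to 87, set as the call begins (left out, the last holds). The fingers move at their own pace and stop on an object; "force" is the grip in N (left out, the last holds). Time passes only in rows, so rows that do not move let the fingers close. It gives the time, the measured TCP pose, the force, the opening and the grip force at its end, in the units of the state.
- read_state(): the state, without advancing time (a new reading comes with each control period).
- viewer.camera(name): name is "side" or "top"; returns a dict with "pixels" (480x640x3 uint8, red, green, blue), "range_z" (480x640 float32, m along the optical axis (not along the pixel's ray), 0 where there is no reading), "fx", "fy", "cx", "cy" (pixels), "xyz" and "orientation" of the camera in the world. Camera axes: x right, y down, z forward; pixel columns grow to the right and rows downward; lengths in m; the calibration is good to about 2 mm. A picture is of the moment at which its call begins.
- r.close_job(): hands the job in; it is judged then, once.
The state is a dict: "time": time; "joint_positions": joint angles; "joint_vel": joint speeds; "joint_torque": joint torques, N m; "ee_pos": TCP position; "eef_rot": TCP orientation; "ft_force": force on the tool from outside, world axes, zero at the start; "torque": the same for the moment, N m; "width": finger opening in m; "grip_force": force on a finger pad.
Only numpy, scipy, OpenCV 4.12 (cv2) and the standard library are available. Lean on these libraries where they do the work, as an engineer would, in place of code of your own. Each camera call takes 0.05 s, during which the arm holds its last target. There are 200 camera calls.

## Working session

There is one attempt and no reset: what is moved stays moved. The work goes in short steps, Python scripts to look and compute and a tool call to move; the robot and the scene stay as the last step left them, time stands still between calls to the robot, and variables do not carry over. Pictures are saved under pics/ and viewed, at most 14 in all, crops included, and the job is handed in when it is done.

Besides the shell and the picture viewer there is one more tool, called after "Emit:" as name(argument=value, ...), one argument or row to a line, values as JSON. carry_out: Moves the arm, as the interface text tells. Its arguments: {"type":"object","properties":{"moves":{"type":"array","items":{"type":"array","items":{"type":"number"}}},"fingers":{"type":"number"},"force":{"type":"number"}},"required":["moves"]}

```bash
ls; mkdir -p pics; cat > h.py <<'E'
import numpy as np, cv2
from scipy.spatial.transform import Rotation as R
from bench import read_state, viewer, r
def cap(name, fn=None):
    c=viewer.camera(name)
    v,u=np.mgrid[0:480,0:640]; z=c["range_z"]
    P=np.stack([(u-c["cx"])/c["fx"]*z,(v-c["cy"])/c["fy"]*z,z],-1)
    W=P@R.from_quat(c["orientation"]).as_matrix().T+np.array(c["xyz"])
    W[z==0]=np.nan
    c["W"]=W
    if fn: cv2.imwrite("pics/"+fn,c["pixels"][:,:,::-1])
    return c
E
python3 - <<'E'
from h import *
for n in("top","side"):
    c=cap(n,n+"0.png"); print(n,c["xyz"],R.from_quat(c["orientation"]).as_matrix().round(3).tolist(),c["fx"])
s=read_state(); print(s, r.finger_overhang)
E
```

```text
pics
top [0.3936478  0.00778086 1.02311096] [[0.017, -0.984, 0.176], [-1.0, -0.017, 0.005], [-0.002, -0.176, -0.984]] 438.1425909057517
side [-0.21634775 -0.7405966   0.74237266] [[0.683, -0.39, 0.618], [-0.73, -0.368, 0.576], [0.003, -0.844, -0.536]] 598.0404429071469
{'time': 0.1, 'joint_positions': array([-1.16261546,  0.33278846, -0.06473717,  1.46087904,  0.02158874,
        1.34989674, -0.08852112]), 'joint_vel': array([ 0.0002398 ,  0.00030903,  0.00034641, -0.00245216,  0.00022896,
        0.00187733, -0.00065878]), 'joint_torque': array([ 9.02112970e-04, -6.24542642e+01,  2.42811861e-02, -3.90720606e+01,
       -6.16359897e-02,  3.65251489e-02,  6.78446577e-05]), 'ee_pos': array([0.26082572, 0.56760142, 0.23583584]), 'eef_rot': array([ 2.13713565e-01,  9.76896159e-01, -6.27112811e-04, -1.18845809e-04]), 'ft_force': array([0.37803299, 0.40622045, 0.22800266]), 'torque': array([-0.01632489, -0.00918619, -0.03203602]), 'grip_force': 0.0, 'width': 0.08674045369520575} 0.014
```

View pics/top0.png

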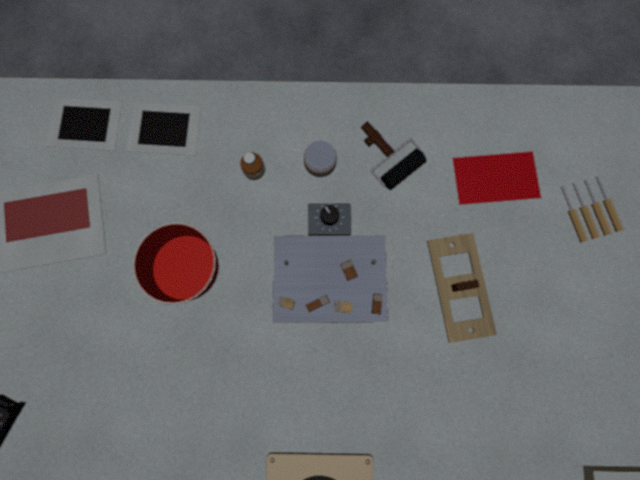

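View pics/side0.png

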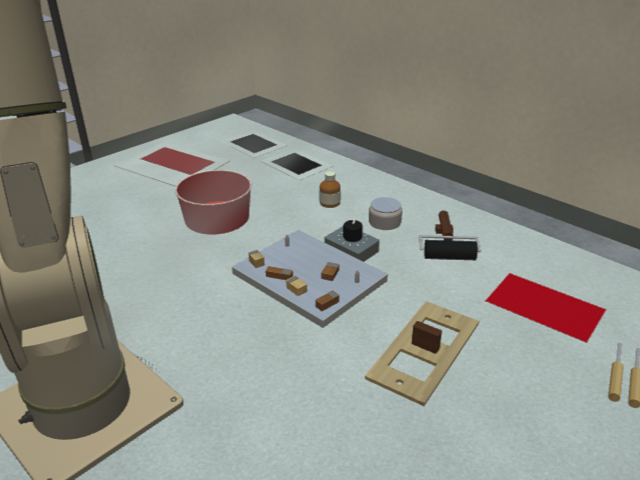

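The top view shows five offcuts on the bed, at about (287,303), (317,303), (343,307), (377,303) and (349,269). The pins are at (286,263) and (374,262), the knob at (329,214), the tub at (176,263) and the template block at (465,286).

```bash
cat >> h.py <<'E'
def blobs(c,box,zlo,zhi,amin=25):
    """clusters by height inside pixel box u0,v0,u1,v1: (centre of minAreaRect in world xy, long, short, angle of long axis deg, z)"""
    W=c["W"]; u0,v0,u1,v1=box
    m=np.zeros((480,640),np.uint8); z=W[v0:v1,u0:u1,2]
    m[v0:v1,u0:u1]=((z>zlo)&(z<zhi)).astype(np.uint8)
    n,l,st,ce=cv2.connectedComponentsWithStats(m,connectivity=4); out=[]
    for i in range(1,n):
        if st[i,4]<amin: continue
        p=W[l==i]; top=np.median(p[:,2]); q=p[p[:,2]>top-.004]
        (x,y),(a,b),t=cv2.minAreaRect((q[:,:2]*1000).astype(np.float32))
        if a<b: a,b,t=b,a,t+90
        t=(t+90)%180-90
        print("px",ce[i].round(),"xy",round(x/1000,4),round(y/1000,4),"size",round(a),round(b),"ang",round(t,1),"z",top.round(4),"n",st[i,4])
    return l
E
python3 - <<'E'
from h import *
c=cap("top"); print("bed")
blobs(c,(265,230,395,330),.029,.06,8)
print("bedplate");blobs(c,(265,230,395,330),.012,.027)
print("head");blobs(c,(300,190,360,236),.03,.045)
print("knob");blobs(c,(300,190,360,236),.055,.09)
print("tub");blobs(c,(120,210,230,320),.07,.1); blobs(c,(120,210,230,320),-.001,.02)
print("templ");blobs(c,(420,220,510,350),.0045,.02); blobs(c,(420,220,510,350),.04,.07)
W=c["W"]
for v,u in((450,470),):pass
print(W[330,250],W[262,374],W[263,286],W[214,329], W[244,451],W[329,472])
p=c["pixels"]
cv2.imwrite("pics/crop1.png",cv2.resize(p[195:350,260:500,::-1],None,fx=3.3,fy=3.3,interpolation=cv2.INTER_CUBIC))
E
```

```text
bed
px [329. 232.] xy 0.6009 -0.0153 size 99 10 ang -89.1 z 0.0339 n 200
px [374. 261.] xy 0.5333 -0.1168 size 8 8 ang 48.3 z 0.0412 n 17
px [286. 262.] xy 0.5293 0.0829 size 8 8 ang 27.9 z 0.0409 n 19
px [349. 270.] xy 0.5149 -0.0611 size 42 26 ang 23.6 z 0.0364 n 219
px [377. 303.] xy 0.4396 -0.1236 size 45 20 ang -4.3 z 0.0385 n 190
px [318. 303.] xy 0.4381 0.0091 size 53 17 ang -62.8 z 0.0365 n 194
px [286. 302.] xy 0.4379 0.0796 size 34 22 ang 74.6 z 0.0424 n 158
px [343. 306.] xy 0.4312 -0.0483 size 38 24 ang 84.3 z 0.0407 n 190
bedplate
px [329. 277.] xy 0.4972 -0.0179 size 260 201 ang -88.7 z 0.0204 n 8823
head
px [329. 220.] xy 0.6334 -0.0148 size 100 75 ang -88.8 z 0.0343 n 1039
knob
px [330. 214.] xy 0.6358 -0.0151 size 42 41 ang 0.3 z 0.0677 n 292
tub
px [166. 260.] xy 0.5178 0.3201 size 179 178 ang 31.0 z 0.0857 n 1013
px [175. 267.] xy 0.5259 0.35 size 268 263 ang 3.1 z 0.0009 n 4750
px [182. 266.] xy 0.5205 0.328 size 154 140 ang -21.0 z 0.0045 n 3269
templ
px [461. 288.] xy 0.4843 -0.323 size 242 114 ang 10.0 z 0.0087 n 3383
px [467. 285.] xy 0.4836 -0.3219 size 51 18 ang -79.7 z 0.0533 n 198
[ 0.37526886  0.16384557 -0.00331653] [ 0.53155863 -0.11632984  0.04255875] [0.52570238 0.08212428 0.0437411 ] [ 0.63406717 -0.0127542   0.07111043] [ 0.58362492 -0.30425775  0.00071469] [ 0.38651083 -0.34448738  0.00255431]
```

View pics/crop1.png

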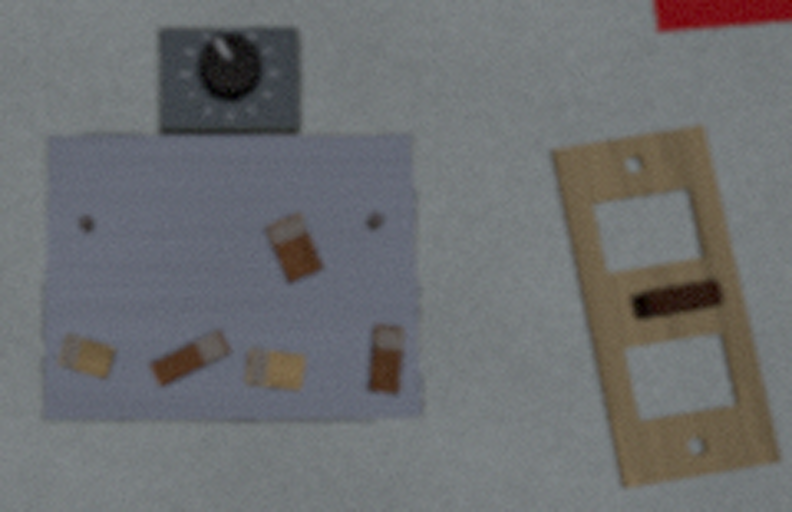

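```bash
cat >> h.py <<'E'
def plan(x,y,z,t=None,flip=0):
    """turn about tool z first (units), then shift in the turned tool frame (units). t: wanted world angle of tool x, mod 180"""
    s=read_state(); M=R.from_quat(s["eef_rot"]).as_matrix(); p=s["ee_pos"]
    a=np.degrees(np.arctan2(M[1,0],M[0,0]))
    d=0
    if t is not None:
        phi=np.degrees(np.arctan2(y,x))          # tool y radial <-> j7~0 ; tool x = phi+90
        w=(t-(phi+90)+90)%180-90+phi+90+180*flip
        d=(w-a+180)%360-180
    M2=R.from_euler("z",d,degrees=True).as_matrix()@M
    sh=M2.T@(np.array([x,y,z])-p)/.04
    rv=R.from_matrix(M).as_matrix()[:,2]
    print("t",round(s["time"],2),"p",p.round(4),"a",round(a,1),"tilt",rv[:2].round(3),"j7",s["joint_positions"][6].round(2),"w",round(s["width"],4),"g",round(s["grip_force"],1),"| turn",round(-d/8,2),"shift",sh.round(2), "M2x",M2[:2,0].round(2))
E
python3 - <<'E'
from h import *
plan(.4379,.0796,.15,74.6)
E
```

```text
t 0.15 p [0.2609 0.5677 0.236 ] a 155.3 tilt [-0.    -0.001] j7 -0.09 w 0.0868 g 0.0 | turn 10.09 shift [-10.59   7.51   2.14] M2x [0.27 0.96]
```

Emit:
carry_out(
  moves=[
    [0,0,0,0,0,1],
    [0,0,0,0,0,1],
    [0,0,0,0,0,1],
    [0,0,0,0,0,1],
    [0,0,0,0,0,1],
    [0,0,0,0,0,1],
    [0,0,0,0,0,1],
    [0,0,0,0,0,1],
    [0,0,0,0,0,1],
    [0,0,0,0,0,1],
    [-1,0.75,0.2,0,0,0],
    [-1,0.75,0.2,0,0,0],
    [-1,0.75,0.2,0,0,0],
    [-1,0.75,0.2,0,0,0],
    [-1,0.75,0.2,0,0,0],
    [-1,0.75,0.2,0,0,0],
    [-1,0.75,0.2,0,0,0],
    [-1,0.75,0.2,0,0,0],
    [-1,0.75,0.2,0,0,0],
    [-1,0.75,0.2,0,0,0],
  ],
  fingers=42,
)

```text
time: 2.65
ee_pos: [0.4501, 0.1034, 0.1564]
eef_rot: [0.792, 0.611, 0.0, -0.0]
ft_force: [-0.2, 0.6, 0.2]
width: 0.0418
grip_force: 0.0
```

```bash
python3 - <<'E'
from h import *
plan(.4379,.0796,.037,74.6)
E
```

```text
t 2.65 p [0.4501 0.1034 0.1564] a 75.3 tilt [0. 0.] j7 -0.56 w 0.0418 g 0.0 | turn 0.09 shift [-0.66 -0.14  2.98] M2x [0.27 0.96]
```

Emit:
carry_out(
  moves=[
    [-0.66,-0.14,0,0,0,0.09],
    [0,0,0.8,0,0,0],
    [0,0,0.8,0,0,0],
    [0,0,0.8,0,0,0],
    [0,0,0.58,0,0,0],
    [0,0,0,0,0,0],
  ],
)

```text
time: 3.4
ee_pos: [0.4371, 0.0804, 0.0363]
eef_rot: [0.796, 0.606, -0.001, -0.0]
ft_force: [0.1, 0.3, -0.4]
width: 0.0421
grip_force: 0.0
```

Emit:
carry_out(
  moves=[
    [0,0,0,0,0,0],
    [0,0,0,0,0,0],
    [0,0,0,0,0,0],
    [0,0,0,0,0,0],
    [0,0,-1,0,0,0],
    [0,0,-1,0,0,0],
    [0,0,-1,0,0,0],
    [0,0,0,0,0,0],
  ],
  fingers=5,
  force=20,
)

```text
time: 4.4
ee_pos: [0.4393, 0.0814, 0.16]
eef_rot: [0.796, 0.606, 0.003, 0.0]
ft_force: [-0.3, -0.1, -1.3]
width: 0.0217
grip_force: 20.0
```

```bash
python3 - <<'E'
from h import *
plan(.5185,.322,.155)
E
```

```text
t 4.4 p [0.4393 0.0814 0.16  ] a 74.6 tilt [0.005 0.003] j7 -0.56 w 0.0217 g 20.0 | turn 0.0 shift [6.32 0.31 0.15] M2x [0.27 0.96]
```

Emit:
carry_out(
  moves=[
    [0.9,0.04,0,0,0,0],
    [0.9,0.05,0,0,0,0],
    [0.9,0.04,0,0,0,0],
    [0.9,0.05,0,0,0,0],
    [0.9,0.04,0,0,0,0],
    [0.9,0.05,0,0,0,0],
    [0.92,0.04,0,0,0,0],
    [0,0,0.8,0,0,0],
    [0,0,0.8,0,0,0],
    [0,0,0.75,0,0,0],
    [0,0,0,0,0,0],
  ],
)

```text
time: 5.78
ee_pos: [0.515, 0.3199, 0.0602]
eef_rot: [0.795, 0.606, -0.003, 0.0]
ft_force: [-0.7, 0.5, -0.2]
width: 0.022
grip_force: 20.0
```

Emit:
carry_out(
  moves=[
    [0,0,0,0,0,0],
    [0,0,0,0,0,0],
    [0,0,0,0,0,0],
    [0,0,-1,0,0,0],
    [0,0,-1,0,0,0],
    [0,0,-0.5,0,0,0],
    [0,0,0,0,0,0],
  ],
  fingers=40,
)

```text
time: 6.65
ee_pos: [0.5177, 0.3218, 0.1654]
eef_rot: [0.796, 0.606, 0.002, -0.0]
ft_force: [0.5, 0.7, -0.5]
width: 0.0398
grip_force: 0.0
```

```bash
cat >> h.py <<'E'
def look():
    c=cap("top"); print("tub"); blobs(c,(140,230,212,296),.008,.06,20)
    print("bed"); blobs(c,(265,238,395,330),.029,.06,25)
    print("tmpl"); blobs(c,(420,220,510,350),.04,.07)
    return c
E
python3 - <<'E'
from h import *
look()
plan(.4381,.0091,.15,-62.8)
E
```

```text
tub
px [191. 234.] xy 0.5889 0.2975 size 78 13 ang 73.1 z 0.0292 n 150
px [184. 266.] xy 0.5172 0.3194 size 35 22 ang 75.0 z 0.0259 n 164
px [207. 289.] xy 0.4649 0.258 size 41 4 ang -41.1 z 0.0359 n 45
px [158. 291.] xy 0.4577 0.3722 size 31 6 ang 48.9 z 0.0288 n 87
bed
px [349. 270.] xy 0.5146 -0.0611 size 42 26 ang 24.1 z 0.0366 n 218
px [377. 304.] xy 0.4397 -0.1238 size 45 20 ang -4.5 z 0.0385 n 192
px [318. 303.] xy 0.4379 0.0095 size 54 17 ang -62.5 z 0.0365 n 192
px [344. 306.] xy 0.4311 -0.0483 size 38 23 ang 84.6 z 0.0406 n 189
tmpl
px [467. 285.] xy 0.4835 -0.322 size 50 18 ang -79.6 z 0.0532 n 198
t 6.7 p [0.517  0.3215 0.1638] a 74.6 tilt [0.001 0.001] j7 -0.78 w 0.0399 g 0.0 | turn -5.32 shift [-6.04 -5.32  0.33] M2x [-0.46  0.89]
```

Emit:
carry_out(
  moves=[
    [0,0,0,0,0,-0.89],
    [0,0,0,0,0,-0.89],
    [0,0,0,0,0,-0.89],
    [0,0,0,0,0,-0.89],
    [0,0,0,0,0,-0.89],
    [0,0,0,0,0,-0.88],
    [-0.67,-0.59,0,0,0,0],
    [-0.67,-0.59,0,0,0,0],
    [-0.67,-0.59,0,0,0,0],
    [-0.67,-0.59,0,0,0,0],
    [-0.67,-0.59,0,0,0,0],
    [-0.67,-0.59,0,0,0,0],
    [-0.67,-0.59,0,0,0,0],
    [-0.67,-0.59,0,0,0,0],
    [-0.67,-0.6,0,0,0,0],
    [0,0,0.8,0,0,0],
    [0,0,0.8,0,0,0],
    [0,0,0.8,0,0,0],
    [0,0,0,0,0,0],
  ],
)

```text
time: 9.07
ee_pos: [0.4356, 0.0089, 0.065]
eef_rot: [0.521, 0.854, -0.002, -0.002]
ft_force: [-0.0, 0.4, 0.7]
width: 0.0403
grip_force: 0.0
```

```bash
python3 - <<'E'
from h import *
plan(.438,.0093,.037,-62.6)
E
```

```text
t 9.07 p [0.4356 0.0089 0.065 ] a 117.2 tilt [-0.005 -0.002] j7 0.41 w 0.0403 g 0.0 | turn -0.02 shift [-0.02  0.06  0.7 ] M2x [-0.46  0.89]
```

Emit:
carry_out(
  moves=[
    [-0.02,0.06,0.35,0,0,0],
    [0,0,0.35,0,0,0],
    [0,0,0,0,0,0],
  ],
)

```text
time: 9.45
ee_pos: [0.4399, 0.0096, 0.0385]
eef_rot: [0.521, 0.854, -0.001, -0.001]
ft_force: [0.8, -0.2, 0.3]
width: 0.04
grip_force: 0.0
```

Emit:
carry_out(
  moves=[
    [0,0,0,0,0,0],
    [0,0,0,0,0,0],
    [0,0,0,0,0,0],
    [0,0,0,0,0,0],
    [0,0,-1,0,0,0],
    [0,0,-1,0,0,0],
    [0,0,-1,0,0,0],
    [0.67,0.58,0,0,0,0],
    [0.67,0.58,0,0,0,0],
    [0.67,0.58,0,0,0,0],
    [0.67,0.58,0,0,0,0],
    [0.67,0.58,0,0,0,0],
    [0.67,0.58,0,0,0,0],
    [0.67,0.58,0,0,0,0],
    [0.67,0.58,0,0,0,0],
    [0.67,0.58,0,0,0,0],
    [0,0,0.8,0,0,0],
    [0,0,0.8,0,0,0],
    [0,0,0.6,0,0,0],
    [0,0,0,0,0,0],
  ],
  fingers=5,
)

```text
time: 11.95
ee_pos: [0.5145, 0.3191, 0.0695]
eef_rot: [0.521, 0.854, -0.002, -0.001]
ft_force: [-0.0, -0.5, -0.1]
width: 0.0178
grip_force: 20.0
```

Emit:
carry_out(
  moves=[
    [0,0,0,0,0,0],
    [0,0,0,0,0,0],
    [0,0,0,0,0,0],
    [0,0,-1,0,0,0],
    [0,0,-1,0,0,0],
    [0,0,-0.4,0,0,0],
    [0,0,0,0,0,0],
  ],
  fingers=44,
)

```text
time: 12.82
ee_pos: [0.5161, 0.3201, 0.1682]
eef_rot: [0.521, 0.854, 0.001, 0.0]
ft_force: [-0.3, -1.1, -0.6]
width: 0.0437
grip_force: 0.0
```

```bash
python3 - <<'E'
from h import *
look()
plan(.4311,-.0483,.037,84.5)
E
```

```text
tub
px [179. 234.] xy 0.5865 0.3141 size 107 23 ang 85.6 z 0.0322 n 292
px [186. 265.] xy 0.5189 0.3146 size 40 19 ang -63.3 z 0.0404 n 189
px [207. 289.] xy 0.4648 0.2581 size 41 4 ang -42.8 z 0.0374 n 47
bed
px [349. 270.] xy 0.5148 -0.0611 size 42 26 ang 24.2 z 0.0365 n 218
px [377. 303.] xy 0.4394 -0.1239 size 45 20 ang -5.5 z 0.0384 n 191
px [343. 306.] xy 0.4312 -0.0483 size 38 24 ang 84.2 z 0.0408 n 190
tmpl
px [467. 285.] xy 0.4836 -0.3222 size 51 18 ang -79.6 z 0.0531 n 198
t 12.88 p [0.5155 0.3198 0.1668] a 117.2 tilt [-0. -0.] j7 -0.07 w 0.0438 g 0.0 | turn 4.09 shift [-9.36 -1.22  3.24] M2x [0.1 1. ]
```

Emit:
carry_out(
  moves=[
    [0,0,0,0,0,1],
    [0,0,0,0,0,1],
    [0,0,0,0,0,1],
    [0,0,0,0,0,1],
    [0,0,0,0,0,0.09],
    [-0.94,-0.12,0,0,0,0],
    [-0.94,-0.12,0,0,0,0],
    [-0.94,-0.12,0,0,0,0],
    [-0.94,-0.12,0,0,0,0],
    [-0.94,-0.12,0,0,0,0],
    [-0.94,-0.12,0,0,0,0],
    [-0.94,-0.12,0,0,0,0],
    [-0.94,-0.12,0,0,0,0],
    [-0.92,-0.13,0,0,0,0],
    [-0.92,-0.13,0,0,0,0],
    [0,0,0.8,0,0,0],
    [0,0,0.8,0,0,0],
    [0,0,0.8,0,0,0],
    [0,0,0.8,0,0,0],
    [0,0,0,0,0,0],
  ],
)

```text
time: 15.38
ee_pos: [0.4295, -0.0486, 0.0375]
eef_rot: [0.739, 0.673, -0.002, -0.001]
ft_force: [0.4, -1.0, -0.6]
width: 0.0439
grip_force: 0.0
```

Emit:
carry_out(
  moves=[
    [0,0,0,0,0,0],
    [0,0,0,0,0,0],
    [0,0,0,0,0,0],
    [0,0,0,0,0,0],
    [0,0,-1,0,0,0],
    [0,0,-1,0,0,0],
    [0,0,-1,0,0,0],
    [0,0,0,0,0,0],
  ],
  fingers=5,
)

```text
time: 16.38
ee_pos: [0.4332, -0.0481, 0.1621]
eef_rot: [0.74, 0.673, 0.003, 0.001]
ft_force: [0.5, 0.2, -0.9]
width: 0.024
grip_force: 20.0
```

```bash
python3 - <<'E'
from h import *
plan(.54,.34,.16)
E
```

```text
t 16.38 p [ 0.4332 -0.0481  0.1621] a 84.5 tilt [0.006 0.002] j7 -0.13 w 0.024 g 20.0 | turn 0.0 shift [9.91 1.73 0.09] M2x [0.1 1. ]
```

Emit:
carry_out(
  moves=[
    [0.99,0.17,0,0,0,0],
    [0.99,0.17,0,0,0,0],
    [0.99,0.17,0,0,0,0],
    [0.99,0.17,0,0,0,0],
    [0.99,0.17,0,0,0,0],
    [0.99,0.17,0,0,0,0],
    [0.99,0.17,0,0,0,0],
    [0.99,0.17,0,0,0,0],
    [0.99,0.17,0,0,0,0],
    [0.99,0.17,0,0,0,0],
    [0,0,0.8,0,0,0],
    [0,0,0.8,0,0,0],
    [0,0,0.6,0,0,0],
    [0,0,0,0,0,0],
  ],
)

```text
time: 18.12
ee_pos: [0.5354, 0.3384, 0.0686]
eef_rot: [0.74, 0.672, -0.002, -0.0]
ft_force: [-1.1, -0.5, 0.6]
width: 0.0242
grip_force: 20.0
```

Emit:
carry_out(
  moves=[
    [0,0,0,0,0,0],
    [0,0,0,0,0,0],
    [0,0,0,0,0,0],
    [0,0,-1,0,0,0],
    [0,0,-1,0,0,0],
    [0,0,-0.4,0,0,0],
    [0,0,0,0,0,0],
  ],
  fingers=42,
)

```text
time: 19.0
ee_pos: [0.5373, 0.3397, 0.1682]
eef_rot: [0.74, 0.672, 0.001, -0.0]
ft_force: [0.1, 0.1, -0.5]
width: 0.0421
grip_force: 0.0
```

```bash
python3 - <<'E'
from h import *
look()
plan(.4394,-.1238,.037,-5)
plan(.4394,-.1238,.037,-5,1)
E
```

```text
tub
px [175. 237.] xy 0.5818 0.325 size 124 33 ang -84.3 z 0.028 n 399
px [148. 248.] xy 0.5564 0.3916 size 31 3 ang -22.6 z 0.0512 n 40
px [179. 263.] xy 0.5312 0.329 size 54 54 ang 27.3 z 0.0409 n 420
px [155. 287.] xy 0.4694 0.3799 size 57 10 ang 36.7 z 0.0257 n 157
px [207. 289.] xy 0.4649 0.2578 size 41 4 ang -41.4 z 0.0388 n 42
bed
px [349. 270.] xy 0.515 -0.0611 size 42 26 ang 23.4 z 0.0365 n 218
px [377. 303.] xy 0.4394 -0.1239 size 45 20 ang -5.5 z 0.0385 n 193
tmpl
px [467. 285.] xy 0.4837 -0.3224 size 51 18 ang -79.6 z 0.0529 n 197
t 19.05 p [0.5367 0.3395 0.1667] a 84.5 tilt [-0.  0.] j7 -0.6 w 0.0419 g 0.0 | turn 11.19 shift [-1.41 11.75  3.24] M2x [ 1.   -0.09]
t 19.05 p [0.5367 0.3395 0.1667] a 84.5 tilt [-0.  0.] j7 -0.6 w 0.0419 g 0.0 | turn -11.31 shift [  1.41 -11.75   3.25] M2x [-1.    0.09]
```

Emit:
carry_out(
  moves=[
    [0,0,0,0,0,1],
    [0,0,0,0,0,1],
    [0,0,0,0,0,1],
    [0,0,0,0,0,1],
    [0,0,0,0,0,1],
    [0,0,0,0,0,1],
    [0,0,0,0,0,1],
    [0,0,0,0,0,1],
    [0,0,0,0,0,1],
    [0,0,0,0,0,1],
    [0,0,0,0,0,1],
    [0,0,0,0,0,0.2],
    [-0.2,1,0,0,0,0],
    [-0.2,1,0,0,0,0],
    [-0.2,1,0,0,0,0],
    [-0.2,1,0,0,0,0],
    [-0.2,1,0,0,0,0],
    [-0.2,1,0,0,0,0],
    [-0.2,1,0,0,0,0],
    [0,1,0,0,0,0],
  ],
)

```text
time: 21.55
ee_pos: [0.4518, 0.0246, 0.1667]
eef_rot: [0.999, -0.043, -0.0, -0.0]
ft_force: [-0.3, 0.2, 0.1]
width: 0.0423
grip_force: 0.0
```

Emit:
carry_out(
  moves=[
    [0,1,0,0,0,0],
    [0,1,0,0,0,0],
    [0,1,0,0,0,0],
    [0,0.75,0,0,0,0],
    [0,0,0.8,0,0,0],
    [0,0,0.8,0,0,0],
    [0,0,0,0,0,0],
  ],
)

```text
time: 22.42
ee_pos: [0.4374, -0.1242, 0.1015]
eef_rot: [0.999, -0.044, -0.003, 0.002]
ft_force: [-0.3, 0.2, 0.1]
width: 0.0419
grip_force: 0.0
```

```bash
python3 - <<'E'
from h import *
plan(.4394,-.1238,.037,-5)
E
```

```text
t 22.43 p [ 0.4374 -0.1242  0.1015] a -5.0 tilt [-0.005 -0.003] j7 -1.31 w 0.0419 g 0.0 | turn -0.0 shift [ 0.06 -0.02  1.61] M2x [ 1.   -0.09]
```

Emit:
carry_out(
  moves=[
    [0,0,0.8,0,0,0],
    [0,0,0.8,0,0,0],
    [0,0,0,0,0,0],
  ],
)

```text
time: 22.8
ee_pos: [0.4385, -0.1237, 0.0391]
eef_rot: [0.999, -0.044, -0.001, 0.0]
ft_force: [-0.4, -0.1, 0.6]
width: 0.0421
grip_force: 0.0
```

Emit:
carry_out(
  moves=[
    [0,0,0,0,0,0],
    [0,0,0,0,0,0],
    [0,0,0,0,0,0],
    [0,0,0,0,0,0],
    [0,0,-1,0,0,0],
    [0,0,-1,0,0,0],
    [0,0,-1,0,0,0],
    [0.1,-0.96,0,0,0,0],
    [0.1,-0.96,0,0,0,0],
    [0.1,-0.96,0,0,0,0],
    [0.1,-0.96,0,0,0,0],
    [0,-0.96,0,0,0,0],
    [0,-0.96,0,0,0,0],
    [0,-0.96,0,0,0,0],
    [0,-0.96,0,0,0,0],
    [0,-0.96,0,0,0,0],
    [0,-0.96,0,0,0,0],
    [0,-0.96,0,0,0,0],
    [0,-0.96,0,0,0,0],
    [0,0,0,0,0,0],
  ],
  fingers=5,
)

```text
time: 25.3
ee_pos: [0.4953, 0.3372, 0.159]
eef_rot: [0.999, -0.042, 0.0, 0.0]
ft_force: [0.6, 0.2, -0.5]
width: 0.0202
grip_force: 20.0
```

Emit:
carry_out(
  moves=[
    [0,0,0.8,0,0,0],
    [0,0,0.8,0,0,0],
    [0,0,0.4,0,0,0],
    [0,0,0,0,0,0],
  ],
)

```text
time: 25.8
ee_pos: [0.496, 0.3332, 0.079]
eef_rot: [0.999, -0.045, -0.0, 0.001]
ft_force: [0.9, 0.5, 0.5]
width: 0.0198
grip_force: 20.0
```

Emit:
carry_out(
  moves=[
    [0,0,0,0,0,0],
    [0,0,0,0,0,0],
    [0,0,0,0,0,0],
    [0,0,-1,0,0,0],
    [0,0,-1,0,0,0],
    [0,0,-0.3,0,0,0],
    [0,0,0,0,0,0],
  ],
  fingers=46,
)

```text
time: 26.68
ee_pos: [0.4964, 0.3341, 0.1717]
eef_rot: [0.999, -0.044, 0.0, -0.001]
ft_force: [-0.5, 0.5, 0.4]
width: 0.046
grip_force: 0.0
```

```bash
python3 - <<'E'
from h import *
look()
plan(.515,-.0611,.037,24)
E
```

```text
tub
px [174. 236.] xy 0.5819 0.3275 size 130 32 ang -85.5 z 0.0372 n 391
px [149. 262.] xy 0.5238 0.3972 size 45 6 ang -4.8 z 0.0283 n 92
px [190. 268.] xy 0.5135 0.3057 size 20 6 ang -14.2 z 0.0227 n 41
px [192. 283.] xy 0.4801 0.299 size 25 16 ang 72.9 z 0.022 n 89
px [207. 289.] xy 0.4647 0.2578 size 41 4 ang -43.1 z 0.0367 n 48
px [155. 290.] xy 0.4611 0.3762 size 41 5 ang 46.0 z 0.0387 n 117
px [173. 289.] xy 0.4617 0.3356 size 20 15 ang 77.2 z 0.0486 n 89
bed
px [349. 269.] xy 0.5147 -0.061 size 42 26 ang 22.5 z 0.0365 n 217
tmpl
px [467. 285.] xy 0.4834 -0.3218 size 50 18 ang -79.7 z 0.053 n 196
t 26.73 p [0.4959 0.3339 0.1707] a -5.1 tilt [-0.001 -0.   ] j7 -2.05 w 0.0464 g 0.0 | turn -3.63 shift [-3.58  9.22  3.35] M2x [0.91 0.41]
```

Emit:
carry_out(
  moves=[
    [0,0,0,0,0,-1],
    [0,0,0,0,0,-1],
    [0,0,0,0,0,-1],
    [0,0,0,0,0,-0.63],
    [-0.36,0.92,0,0,0,0],
    [-0.36,0.92,0,0,0,0],
    [-0.36,0.92,0,0,0,0],
    [-0.36,0.92,0,0,0,0],
    [-0.36,0.92,0,0,0,0],
    [-0.36,0.92,0,0,0,0],
    [-0.36,0.92,0,0,0,0],
    [-0.36,0.92,0,0,0,0],
    [-0.35,0.93,0,0,0,0],
    [-0.35,0.93,0,0,0,0],
    [0,0,0.8,0,0,0],
    [0,0,0.8,0,0,0],
    [0,0,0.6,0,0,0],
    [0,0,0,0,0,0],
  ],
)

```text
time: 28.98
ee_pos: [0.5131, -0.0615, 0.081]
eef_rot: [0.978, 0.207, -0.003, 0.0]
ft_force: [0.1, -0.3, -0.3]
width: 0.0461
grip_force: 0.0
```

```bash
python3 - <<'E'
from h import *
plan(.515,-.061,.037,24)
E
```

```text
t 28.98 p [ 0.5131 -0.0615  0.081 ] a 23.9 tilt [-0.005 -0.001] j7 -0.83 w 0.0461 g 0.0 | turn -0.01 shift [0.05 0.01 1.1 ] M2x [0.91 0.41]
```

Emit:
carry_out(
  moves=[
    [0,0,0.55,0,0,0],
    [0,0,0.55,0,0,0],
    [0,0,0,0,0,0],
  ],
)

```text
time: 29.35
ee_pos: [0.5143, -0.0614, 0.0389]
eef_rot: [0.978, 0.208, -0.001, 0.0]
ft_force: [-0.5, 0.6, 0.2]
width: 0.0457
grip_force: 0.0
```

Emit:
carry_out(
  moves=[
    [0,0,0,0,0,0],
    [0,0,0,0,0,0],
    [0,0,0,0,0,0],
    [0,0,0,0,0,0],
    [0,0,-1,0,0,0],
    [0,0,-1,0,0,0],
    [0,0,-1,0,0,0],
    [0.42,-0.87,0,0,0,0],
    [0.42,-0.87,0,0,0,0],
    [0.42,-0.87,0,0,0,0],
    [0.42,-0.87,0,0,0,0],
    [0.42,-0.87,0,0,0,0],
    [0.42,-0.87,0,0,0,0],
    [0.42,-0.87,0,0,0,0],
    [0.42,-0.87,0,0,0,0],
    [0.42,-0.87,0,0,0,0],
    [0.42,-0.87,0,0,0,0],
    [0,0,0.8,0,0,0],
    [0,0,0.8,0,0,0],
    [0,0,0,0,0,0],
  ],
  fingers=5,
)

```text
time: 31.85
ee_pos: [0.526, 0.3241, 0.0934]
eef_rot: [0.978, 0.208, -0.002, 0.001]
ft_force: [-0.8, 0.2, 0.1]
width: 0.0257
grip_force: 20.0
```

Emit:
carry_out(
  moves=[
    [0,0,0.2,0,0,0],
    [0,0,0.2,0,0,0],
    [0,0,0,0,0,0],
  ],
)

```text
time: 32.22
ee_pos: [0.5273, 0.3249, 0.0793]
eef_rot: [0.978, 0.208, -0.0, -0.0]
ft_force: [0.5, 0.8, -0.6]
width: 0.0259
grip_force: 20.0
```

Emit:
carry_out(
  moves=[
    [0,0,0,0,0,0],
    [0,0,0,0,0,0],
    [0,0,0,0,0,0],
    [0,0,-1,0,0,0],
    [0,0,-1,0,0,0],
    [0,0,-0.3,0,0,0],
    [0,0,0,0,0,0],
  ],
  fingers=60,
)

```text
time: 33.1
ee_pos: [0.5275, 0.3252, 0.1716]
eef_rot: [0.978, 0.208, 0.0, -0.0]
ft_force: [-0.3, -0.1, -0.6]
width: 0.0597
grip_force: 0.0
```

```bash
python3 - <<'E'
from h import *
c=look()
p=c["pixels"]
cv2.imwrite("pics/tub1.png",cv2.resize(p[190:330,125:375,::-1],None,fx=3.2,fy=3.2,interpolation=cv2.INTER_CUBIC))
E
```

```text
tub
px [201. 237.] xy 0.5835 0.2765 size 37 5 ang 57.5 z 0.0351 n 46
px [158. 240.] xy 0.5757 0.3761 size 22 6 ang -39.9 z 0.04 n 74
px [152. 255.] xy 0.538 0.3957 size 12 3 ang -39.0 z 0.0261 n 26
px [181. 263.] xy 0.5242 0.3277 size 45 42 ang 21.5 z 0.0469 n 301
px [151. 279.] xy 0.4818 0.386 size 83 16 ang 27.9 z 0.0331 n 362
px [186. 281.] xy 0.4844 0.3131 size 54 16 ang 72.9 z 0.0218 n 181
px [207. 289.] xy 0.4641 0.2587 size 39 4 ang -42.6 z 0.0366 n 45
px [174. 287.] xy 0.4669 0.3345 size 20 18 ang -87.0 z 0.0475 n 125
bed
tmpl
px [467. 285.] xy 0.4834 -0.3219 size 50 18 ang -79.6 z 0.0533 n 197
```

View pics/tub1.png

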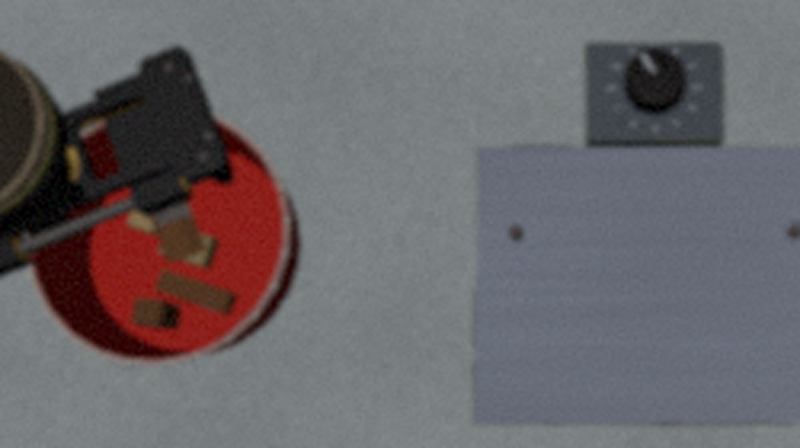

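All five offcuts lie in the tub, at about crop (175,240) and (175,300), and the bed is empty. The knob line at crop (648,62) points up-left, which is about five clicks already.

```bash
python3 - <<'E'
from h import *
plan(.6355,-.0149,.12)
E
```

```text
t 33.15 p [0.527  0.3249 0.1706] a 24.0 tilt [-0.001 -0.   ] j7 -1.51 w 0.0597 g 0.0 | turn 0.0 shift [-0.97  8.87  1.26] M2x [0.91 0.41]
```

Emit:
carry_out(
  moves=[
    [-0.1,0.89,0,0,0,0],
    [-0.1,0.89,0,0,0,0],
    [-0.1,0.89,0,0,0,0],
    [-0.1,0.89,0,0,0,0],
    [-0.1,0.89,0,0,0,0],
    [-0.1,0.89,0,0,0,0],
    [-0.1,0.89,0,0,0,0],
    [-0.1,0.89,0,0,0,0],
    [-0.1,0.89,0,0,0,0],
    [-0.1,0.88,0,0,0,0],
    [0,0,0.6,0,0,0],
    [0,0,0.6,0,0,0],
    [0,0,0,0,0,0],
    [0,0,0,0,0,0],
  ],
)

```text
time: 34.9
ee_pos: [0.6352, -0.0164, 0.1235]
eef_rot: [0.978, 0.208, -0.0, 0.0]
ft_force: [1.0, -0.2, -1.0]
width: 0.0599
grip_force: 0.0
```

```bash
python3 - <<'E'
from h import *
plan(.6355,-.0149,.053)
E
```

```text
t 34.9 p [ 0.6352 -0.0164  0.1235] a 24.0 tilt [-0. -0.] j7 -0.87 w 0.0599 g 0.0 | turn 0.0 shift [ 0.02 -0.03  1.76] M2x [0.91 0.41]
```

Emit:
carry_out(
  moves=[
    [0.02,-0.03,0.6,0,0,0],
    [0,0,0.6,0,0,0],
    [0,0,0.56,0,0,0],
    [0,0,0,0,0,0],
    [0,0,0,0,0,0],
  ],
)

```text
time: 35.52
ee_pos: [0.636, -0.015, 0.0539]
eef_rot: [0.978, 0.208, 0.001, 0.0]
ft_force: [-0.1, 0.1, 0.2]
width: 0.0598
grip_force: 0.0
```

Emit:
carry_out(
  moves=[
    [0,0,0,0,0,0],
    [0,0,0,0,0,0],
    [0,0,0,0,0,0],
    [0,0,0,0,0,0],
    [0,0,0,0,0,0],
  ],
  fingers=30,
  force=30,
)

```text
time: 36.15
ee_pos: [0.6356, -0.0144, 0.0533]
eef_rot: [0.978, 0.208, 0.0, -0.0]
ft_force: [-3.0, 1.0, 6.6]
width: 0.0413
grip_force: 30.0
```

Emit:
carry_out(
  moves=[
    [0,0,0,0,0,-0.97],
    [0,0,0,0,0,-0.97],
    [0,0,0,0,0,-0.97],
    [0,0,0,0,0,-0.97],
    [0,0,0,0,0,-0.97],
    [0,0,0,0,0,-0.97],
    [0,0,0,0,0,-0.97],
    [0,0,0,0,0,-0.97],
    [0,0,0,0,0,-0.97],
    [0,0,0,0,0,-0.97],
    [0,0,0,0,0,-0.97],
    [0,0,0,0,0,-0.97],
    [0,0,0,0,0,-0.97],
    [0,0,0,0,0,-0.97],
    [0,0,0,0,0,-0.97],
    [0,0,0,0,0,-0.97],
    [0,0,0,0,0,-0.97],
    [0,0,0,0,0,-0.97],
    [0,0,0,0,0,-0.97],
    [0,0,0,0,0,0],
  ],
)

```text
time: 38.65
ee_pos: [0.6375, -0.0141, 0.0534]
eef_rot: [0.074, 0.997, 0.001, 0.002]
ft_force: [8.3, 2.6, -2.9]
width: 0.0412
grip_force: 30.0
```

```bash
python3 - <<'E'
from h import *
plan(.6355,-.0149,.053); print(read_state()["torque"],read_state()["ft_force"])
E
```

```text
t 38.65 p [ 0.6375 -0.0141  0.0534] a 171.6 tilt [0.005 0.001] j7 1.48 w 0.0412 g 30.0 | turn 0.0 shift [ 0.05 -0.03  0.01] M2x [-0.99  0.15]
[ 0.59971037 -1.68581557  0.04016169] [ 8.31845629  2.60868366 -2.87535216]
```

Emit:
carry_out(
  moves=[
    [0,0,0,0,0,-0.5],
    [0,0,0,0,0,-0.5],
    [0,0,0,0,0,0],
    [0,0,0,0,0,0],
    [0,0,0,0,0,0],
  ],
)

```text
time: 39.28
ee_pos: [0.6362, -0.014, 0.0533]
eef_rot: [0.006, 1.0, 0.0, 0.001]
ft_force: [3.4, 4.1, 2.5]
width: 0.0413
grip_force: 30.0
```

```bash
python3 - <<'E'
from h import *
plan(.6355,-.0149,.053); print(read_state()["torque"],read_state()["ft_force"])
E
```

```text
t 39.27 p [ 0.6362 -0.014   0.0533] a 179.3 tilt [0.002 0.001] j7 1.6 w 0.0413 g 30.0 | turn 0.0 shift [ 0.02 -0.02  0.01] M2x [-1.    0.01]
[ 1.02011638 -0.52094791 -0.20866414] [3.38537669 4.13883748 2.50640455]
```

Emit:
carry_out(
  moves=[
    [0,0,0,0,0,0],
    [0,0,0,0,0,0],
    [0,0,0,0,0,0],
    [0,0,-1,0,0,0],
    [0,0,-1,0,0,0],
    [0,1,0,0,0,0],
    [0,1,0,0,0,0],
    [0,1,0,0,0,0],
    [0,1,0,0,0,0],
    [0,0,0,0,0,0],
  ],
  fingers=60,
)

```text
time: 40.52
ee_pos: [0.6363, 0.1496, 0.1325]
eef_rot: [0.003, 1.0, 0.001, -0.0]
ft_force: [-0.3, 0.2, -0.7]
width: 0.0599
grip_force: 0.0
```

```bash
cat >> h.py <<'E'
def knob(fn):
    p=cap("top")["pixels"]
    cv2.imwrite("pics/"+fn,cv2.resize(p[190:240,300:360,::-1],None,fx=8,fy=8,interpolation=cv2.INTER_CUBIC))
E
python3 - <<'E'
from h import *
knob("k1.png"); plan(.6358,-.0145,.053)
E
```

```text
t 40.58 p [0.6367 0.1466 0.1326] a 179.5 tilt [-0.001  0.   ] j7 1.33 w 0.0597 g 0.0 | turn 0.0 shift [-0.01 -4.03  1.99] M2x [-1.    0.01]
```

View pics/k1.png

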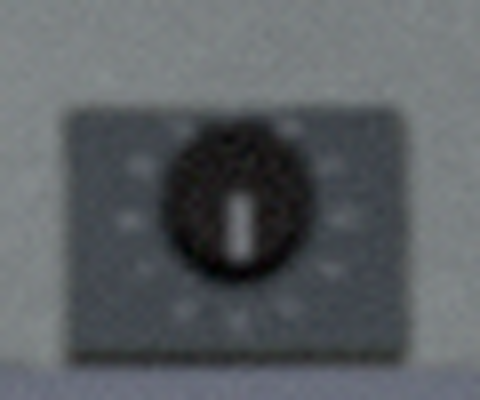

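The line at (238,228) points straight down, to the jig's -x, so the knob is at its end stop.

Emit:
carry_out(
  moves=[
    [0,-1,0,0,0,0],
    [0,-1,0,0,0,0],
    [0,-1,0,0,0,0],
    [0,-1.0,0,0,0,0],
    [0,-0.03,0,0,0,0],
    [0,0,0.7,0,0,0],
    [0,0,0.7,0,0,0],
    [0,0,0.59,0,0,0],
    [0,0,0,0,0,0],
    [0,0,0,0,0,0],
  ],
)

```text
time: 41.82
ee_pos: [0.636, -0.0163, 0.0544]
eef_rot: [0.005, 1.0, 0.0, 0.001]
ft_force: [-0.2, 0.7, 0.8]
width: 0.0597
grip_force: 0.0
```

Emit:
carry_out(
  moves=[
    [0,0,0,0,0,0],
    [0,0,0,0,0,0],
    [0,0,0,0,0,0],
    [0,0,0,0,0,0],
    [0,0,0,0,0,0],
  ],
  fingers=30,
)

```text
time: 42.45
ee_pos: [0.6359, -0.014, 0.0541]
eef_rot: [0.005, 1.0, 0.001, 0.001]
ft_force: [-0.9, 5.1, 4.0]
width: 0.0412
grip_force: 30.0
```

Emit:
carry_out(
  moves=[
    [0,0,0,0,0,1],
    [0,0,0,0,0,1],
    [0,0,0,0,0,1],
    [0,0,0,0,0,1],
    [0,0,0,0,0,1],
    [0,0,0,0,0,1],
    [0,0,0,0,0,1],
    [0,0,0,0,0,1],
    [0,0,0,0,0,1],
    [0,0,0,0,0,1],
    [0,0,0,0,0,1],
    [0,0,0,0,0,1],
    [0,0,0,0,0,1],
    [0,0,0,0,0,1],
    [0,0,0,0,0,1],
    [0,0,0,0,0,1],
    [0,0,0,0,0,1],
    [0,0,0,0,0,1],
    [0,0,0,0,0,0.85],
    [0,0,0,0,0,0],
  ],
)

```text
time: 44.95
ee_pos: [0.637, -0.0138, 0.0542]
eef_rot: [0.969, 0.247, 0.002, -0.001]
ft_force: [3.9, 6.1, 1.9]
width: 0.0411
grip_force: 30.0
```

```bash
python3 - <<'E'
from h import *
plan(.6358,-.0145,.053)
E
```

```text
t 44.95 p [ 0.637  -0.0138  0.0542] a 28.6 tilt [0.003 0.002] j7 -0.77 w 0.0411 g 30.0 | turn 0.0 shift [-0.04  0.    0.03] M2x [0.88 0.48]
```

Emit:
carry_out(
  moves=[
    [0,0,0,0,0,0],
    [0,0,0,0,0,0],
    [0,0,0,0,0,0],
    [0,0,-1,0,0,0],
    [0,0,-1,0,0,0],
    [0,0,-1,0,0,0],
    [-0.5,0.8,0,0,0,0],
    [-0.5,0.8,0,0,0,0],
    [-0.5,0.8,0,0,0,0],
    [-0.5,0.8,0,0,0,0],
    [-0.5,0.8,0,0,0,0],
    [0,0,0,0,0,0],
  ],
  fingers=40,
)

```text
time: 46.45
ee_pos: [0.6229, -0.2086, 0.1738]
eef_rot: [0.97, 0.244, -0.0, 0.001]
ft_force: [-0.0, 0.1, -0.3]
width: 0.0401
grip_force: 0.0
```

```bash
python3 - <<'E'
from h import *
knob("k2.png"); c=look(); blobs(c,(420,220,510,350),.0045,.02);
blobs(c,(265,230,395,330),.032,.045,8)
plan(.4835,-.322,.09,-79.6); plan(.4835,-.322,.09,-79.6,1)
E
```

```text
tub
px [160. 256.] xy 0.5395 0.3483 size 163 95 ang -39.1 z 0.0344 n 1003
px [179. 261.] xy 0.5306 0.3246 size 57 41 ang 50.3 z 0.0469 n 362
px [186. 281.] xy 0.4847 0.3139 size 55 16 ang 72.8 z 0.022 n 180
px [207. 289.] xy 0.464 0.2584 size 39 4 ang -42.2 z 0.0373 n 45
px [174. 287.] xy 0.467 0.3353 size 20 18 ang 89.6 z 0.0478 n 126
bed
tmpl
px [473. 284.] xy 0.485 -0.3302 size 33 18 ang -79.4 z 0.0539 n 101
px [474. 314.] xy 0.4495 -0.3289 size 173 114 ang 11.7 z 0.0087 n 1508
px [329. 232.] xy 0.6009 -0.0153 size 99 10 ang -88.7 z 0.0342 n 164
px [286. 262.] xy 0.5296 0.0826 size 8 8 ang 44.7 z 0.0406 n 15
t 46.55 p [ 0.6243 -0.2042  0.1733] a 28.6 tilt [0.    0.001] j7 -0.52 w 0.0402 g 0.0 | turn -8.98 shift [-2.26 -3.99  2.08] M2x [-0.18  0.98]
t 46.55 p [ 0.6243 -0.2042  0.1733] a 28.6 tilt [0.    0.001] j7 -0.52 w 0.0402 g 0.0 | turn 13.52 shift [2.26 3.99 2.08] M2x [ 0.18 -0.98]
```

View pics/k2.png

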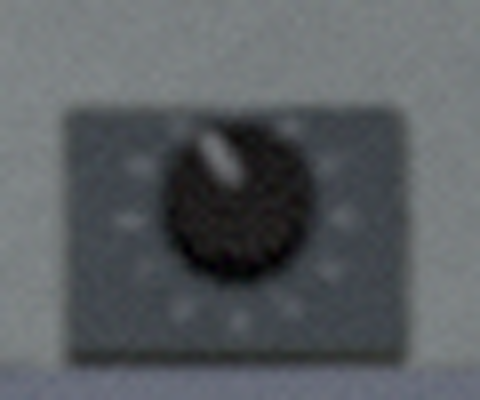

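The line now runs from (238,205) to (208,138), up-left, five clicks round. Next is the template.

Emit:
carry_out(
  moves=[
    [0,0,0,0,0,-1],
    [0,0,0,0,0,-1],
    [0,0,0,0,0,-1],
    [0,0,0,0,0,-1],
    [0,0,0,0,0,-1],
    [0,0,0,0,0,-1],
    [0,0,0,0,0,-1],
    [0,0,0,0,0,-1],
    [0,0,0,0,0,-0.98],
    [-0.45,-0.8,0,0,0,0],
    [-0.45,-0.8,0,0,0,0],
    [-0.45,-0.8,0,0,0,0],
    [-0.45,-0.8,0,0,0,0],
    [-0.45,-0.8,0,0,0,0],
    [0,0,0.8,0,0,0],
    [0,0,0.8,0,0,0],
    [0,0,0,0,0,0],
  ],
)

```text
time: 48.68
ee_pos: [0.4828, -0.3198, 0.1076]
eef_rot: [0.639, 0.769, -0.0, -0.002]
ft_force: [0.7, -0.3, 0.5]
width: 0.0398
grip_force: 0.0
```

```bash
python3 - <<'E'
from h import *
plan(.4836,-.322,.034,-79.6)
c=cap("top","t1.png"); c=cap("side")
cv2.imwrite("pics/s1.png",cv2.resize(c["pixels"][270:420,340:500,::-1],None,fx=4,fy=4))
E
```

```text
t 48.67 p [ 0.4828 -0.3198  0.1076] a 100.6 tilt [-0.003  0.002] j7 0.9 w 0.0398 g 0.0 | turn 0.02 shift [-0.06  0.02  1.84] M2x [-0.18  0.98]
```

View pics/s1.png

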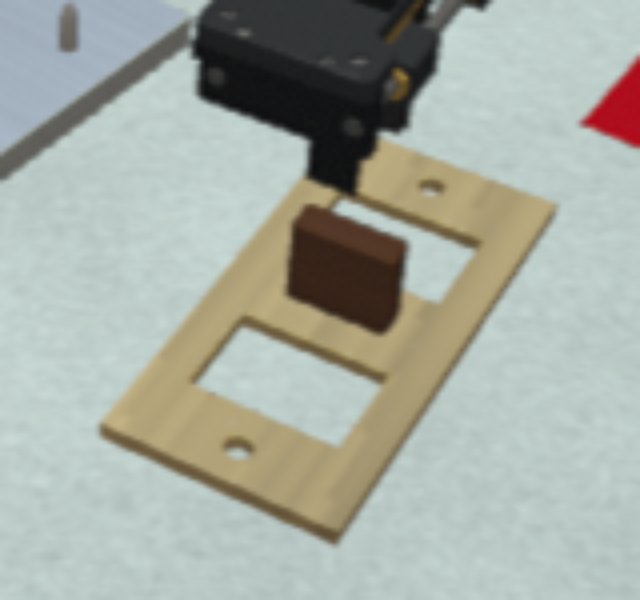

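The gripper hangs above the template, with the block at crop (350,265) and the fingertip at (335,190). I'll check the block's position with side depth.

```bash
python3 - <<'E'
from h import *
c=cap("side"); W=c["W"][315:360,400:455].reshape(-1,3)
q=W[(W[:,2]>.049)&(W[:,2]<.057)]; print(len(q),q.min(0).round(4),q.max(0).round(4))
print(cv2.minAreaRect((q[:,:2]*1000).astype(np.float32)))
E
```

```text
210 [ 0.4687 -0.3499  0.0491] [ 0.4951 -0.2996  0.0557]
((482.04852294921875, -324.0679626464844), (21.29726791381836, 50.66041946411133), 7.741567134857178)
```

Emit:
carry_out(
  moves=[
    [-0.06,0.02,0.5,0,0,0],
    [0,0,0.5,0,0,0],
    [0,0,0.5,0,0,0],
    [0,0,0.34,0,0,0],
    [0,0,0,0,0,0],
    [0,0,0,0,0,0],
  ],
)

```text
time: 49.58
ee_pos: [0.4847, -0.3244, 0.0361]
eef_rot: [0.64, 0.768, 0.0, 0.0]
ft_force: [-1.1, -0.2, -0.0]
width: 0.0397
grip_force: 0.0
```

Emit:
carry_out(
  moves=[
    [0,0,0,0,0,0],
    [0,0,0,0,0,0],
    [0,0,0,0,0,0],
    [0,0,0,0,0,0],
    [0,0,0,0,0,0],
    [0,0,0,0,0,0],
    [0,0,-0.5,0,0,0],
    [0,0,-0.7,0,0,0],
    [0,0,-0.7,0,0,0],
    [0,0,-0.7,0,0,0],
    [0,0,-0.7,0,0,0],
    [0,0,0,0,0,0],
  ],
  fingers=5,
  force=45,
)

```text
time: 51.08
ee_pos: [0.4854, -0.3249, 0.1704]
eef_rot: [0.64, 0.768, 0.001, 0.002]
ft_force: [0.4, 0.0, -1.3]
width: 0.0174
grip_force: 45.0
```

```bash
python3 - <<'E'
from h import *
plan(.5325,-.017,.19,1.2,1);plan(.5325,-.017,.19,1.2)
c=cap("side","s2.png"); c=cap("top")
blobs(c,(400,190,560,360),.08,.13)
E
```

```text
t 51.08 p [ 0.4854 -0.3249  0.1704] a 100.4 tilt [ 0.004 -0.001] j7 0.87 w 0.0174 g 45.0 | turn -10.1 shift [-1.34  7.67 -0.46] M2x [-1.   -0.02]
t 51.08 p [ 0.4854 -0.3249  0.1704] a 100.4 tilt [ 0.004 -0.001] j7 0.87 w 0.0174 g 45.0 | turn 12.4 shift [ 1.34 -7.67 -0.52] M2x [1.   0.02]
```

View pics/s2.png

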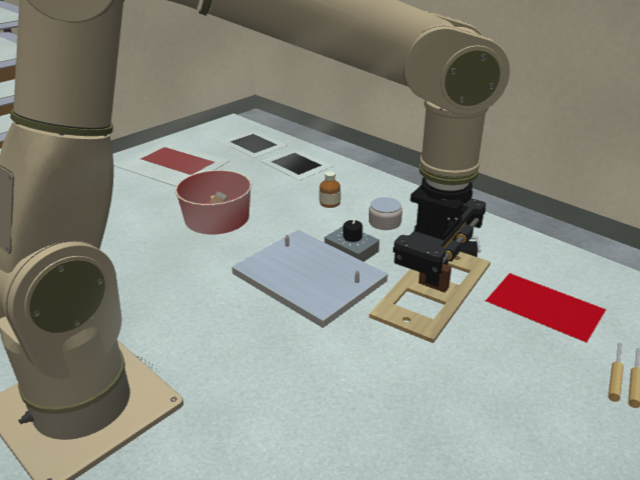

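The template is held level at about (432,295), clear of the bench.

Emit:
carry_out(
  moves=[
    [0,0,-0.1,0,0,-0.9],
    [0,0,-0.1,0,0,-0.92],
    [0,0,-0.1,0,0,-0.92],
    [0,0,-0.1,0,0,-0.92],
    [0,0,-0.1,0,0,-0.92],
    [0,0,0,0,0,-0.92],
    [0,0,0,0,0,-0.92],
    [0,0,0,0,0,-0.92],
    [0,0,0,0,0,-0.92],
    [0,0,0,0,0,-0.92],
    [0,0,0,0,0,-0.92],
  ],
)

```text
time: 52.55
ee_pos: [0.4837, -0.3237, 0.1862]
eef_rot: [-0.013, 1.0, 0.001, -0.001]
ft_force: [-0.6, -0.2, -1.6]
width: 0.0176
grip_force: 45.0
```

Emit:
carry_out(
  moves=[
    [-0.14,0.7,0,0,0,0],
    [-0.14,0.7,0,0,0,0],
    [-0.14,0.7,0,0,0,0],
    [-0.14,0.7,0,0,0,0],
    [-0.14,0.7,0,0,0,0],
    [-0.14,0.7,0,0,0,0],
    [-0.14,0.7,0,0,0,0],
    [-0.14,0.7,0,0,0,0],
    [-0.1,0.7,0,0,0,0],
    [-0.1,0.7,0,0,0,0],
    [0,0.67,0,0,0,0],
    [0,0,0,0,0,0],
    [0,0,0,0,0,0],
    [0,0,0,0,0,0],
  ],
)

```text
time: 54.3
ee_pos: [0.5303, -0.0173, 0.1874]
eef_rot: [-0.01, 1.0, -0.0, -0.0]
ft_force: [-0.1, 0.5, -2.4]
width: 0.0172
grip_force: 45.0
```

```bash
python3 - <<'E'
from h import *
plan(.5325,-.017,.19,1.2,1)
c=cap("top","t2.png")
blobs(c,(230,190,440,340),.13,.175)
E
```

```text
t 54.3 p [ 0.5303 -0.0173  0.1874] a -178.9 tilt [-0.001 -0.   ] j7 1.57 w 0.0172 g 45.0 | turn -0.01 shift [-0.05  0.01 -0.07] M2x [-1.   -0.02]
px [281. 265.] xy 0.5257 0.0751 size 108 54 ang 2.1 z 0.16 n 678
px [391. 268.] xy 0.512 -0.1343 size 73 9 ang 1.1 z 0.16 n 111
```

View pics/t2.png

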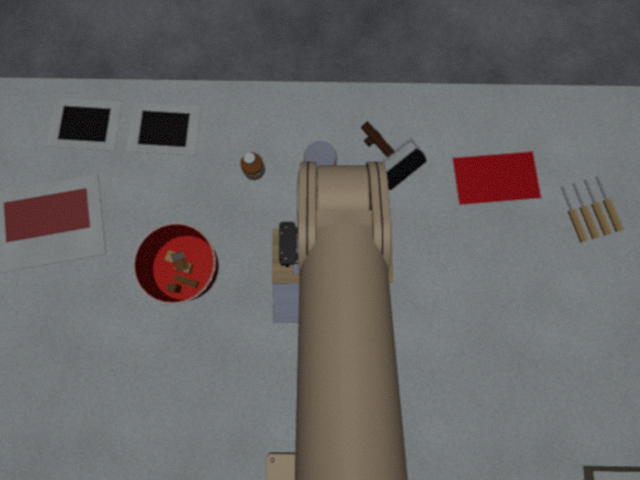

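The arm hides most of the template in the top view, with only its left end visible at (285,250), so I'll measure it with the side camera.

```bash
python3 - <<'E'
from h import *
c=cap("side"); W=c["W"]
m=(W[...,2]>.152)&(W[...,2]<.168)&(W[...,0]>.4)&(W[...,0]<.66)&(abs(W[...,1]+.02)<.2)
q=W[m]; print(len(q), np.median(q[:,2])); print(cv2.minAreaRect((q[:,:2]*1000).astype(np.float32)))
# plate-level fit of plane tilt
A=np.c_[q[:,:2]-q[:,:2].mean(0),np.ones(len(q))]; print("plane",np.linalg.lstsq(A,q[:,2],rcond=None)[0])
for box in ((.5293,.0829),(.5333,-.1168)):
    n=(W[...,2]>.03)&(W[...,2]<.046)&(np.hypot(W[...,0]-box[0],W[...,1]-box[1])<.015)
    print(n.sum(), W[n].mean(0) if n.any() else None)
vv,uu=np.where(m);u0,u1,v0,v1=uu.min()-10,uu.max()+10,vv.min()-10,vv.max()+70;print(u0,v0)
cv2.imwrite("pics/s3.png",cv2.resize(c["pixels"][v0:v1,u0:u1,::-1],None,fx=3,fy=3,interpolation=cv2.INTER_CUBIC)[:600,:800])
c=cap("top"); W=c["W"]; 
m=(W[...,2]>.152)&(W[...,2]<.168)&(W[...,0]>.4)&(W[...,0]<.66)&(W[...,1]>.02)&(W[...,1]<.2)
q=W[m];print("top",q.min(0),q.max(0))
E
```

```text
2685 0.15853555866007385
((528.4525146484375, -18.811981201171875), (116.68448638916016, 244.62904357910156), 1.2028110027313232)
plane [0.0041469  0.00062615 0.15822978]
31 [0.5287024  0.0798023  0.03669879]
32 [ 0.53157664 -0.12063793  0.03728847]
248 169
top [0.47175122 0.04639928 0.15395373] [0.58101574 0.10273792 0.16439892]
```

View pics/s3.png

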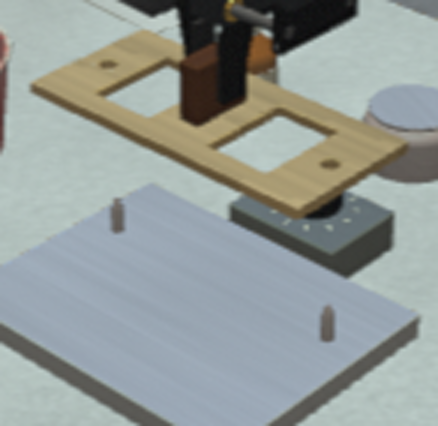

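The side view shows both holes, at crop (108,65) and (331,164), above the pin tips at (117,200) and (327,308).

```bash
cat >> h.py <<'E'
def ray(c,u,v,z):
    M=R.from_quat(c["orientation"]).as_matrix(); d=M@np.array([(u-c["cx"])/c["fx"],(v-c["cy"])/c["fy"],1]); o=np.array(c["xyz"])
    return (o+d*(z-o[2])/d[2])
E
python3 - <<'E'
from h import *
c=cap("side"); f=lambda u,v,z: ray(c,248+u/3-.33,169+v/3-.33,z)
ha,hb=f(108,65,.1585),f(331,164,.1585); print("holes",ha,hb,np.linalg.norm(ha-hb))
pa,pb=f(117,199,.048),f(327,307,.048); print("pin tips",pa,pb,np.linalg.norm(pa-pb))
print("mid",(ha+hb)/2,(pa+pb)/2, [np.degrees(np.arctan2(*(a-b)[[1,0]])) for a,b in((ha,hb),(pa,pb))])
g=c["pixels"]
a=cv2.resize(g[182:202,270:300,::-1],None,fx=12,fy=12,interpolation=cv2.INTER_CUBIC)
b=cv2.resize(g[214:234,344:374,::-1],None,fx=12,fy=12,interpolation=cv2.INTER_CUBIC)
d=cv2.resize(g[230:250,273:303,::-1],None,fx=12,fy=12,interpolation=cv2.INTER_CUBIC)
e=cv2.resize(g[266:286,342:372,::-1],None,fx=12,fy=12,interpolation=cv2.INTER_CUBIC)
cv2.imwrite("pics/hp.png",np.vstack([np.hstack([a,b]),np.hstack([d,e])]))
E
```

```text
holes [0.52510629 0.08013598 0.1585    ] [ 0.53048978 -0.11909712  0.1585    ] 0.19930581454815238
pin tips [0.52761157 0.07933469 0.048     ] [ 0.53054113 -0.1197736   0.048     ] 0.1991298350059752
mid [ 0.52779804 -0.01948057  0.1585    ] [ 0.52907635 -0.02021945  0.048     ] [np.float64(91.54781487266425), np.float64(90.84295603985817)]
```

View pics/hp.png

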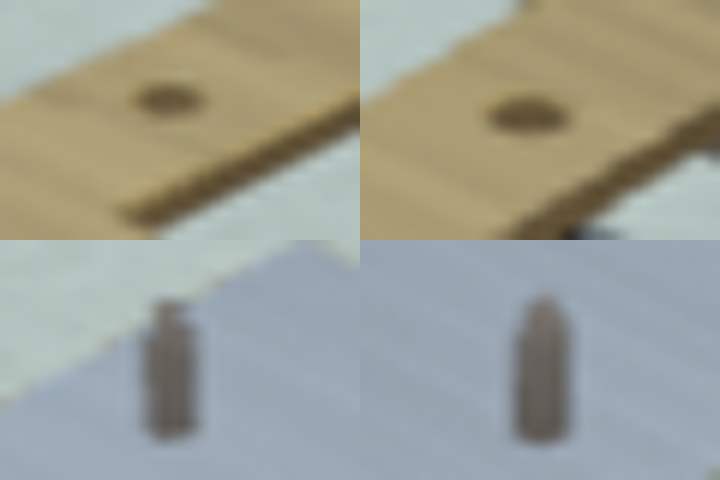

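The zoom shows the holes centred at (170,99) and (528,116), and the pins' axes at u of 170 and 541, with tips at v of 303 and 296 and feet at v of 440 and 444.

```bash
python3 - <<'E'
from h import *
c=cap("side"); f=lambda u,v,z: ray(c,u,v,z)[:2]
ha,hb=f(283.7,189.8,.1585),f(357.54,223.2,.1585)
ta,tb=f(286.7,235.2,.048),f(356.6,270.6,.048); fa,fb=f(286.7,244.85,.02),f(356.6,281.2,.02)
for n,a,b in(("hole",ha,hb),("tip",ta,tb),("foot",fa,fb)):
    print(n,a.round(4),b.round(4),"mid",((a+b)/2).round(4),"L",np.linalg.norm(a-b).round(4),"ang",np.degrees(np.arctan2(*(a-b)[::-1])).round(2))
plan(.5325,-.017,.19,1.2,1)
E
```

```text
hole [0.5268 0.0818] [ 0.5303 -0.1181] mid [ 0.5285 -0.0182] L 0.2 ang 91.0
tip [0.5271 0.0787] [ 0.5315 -0.1188] mid [ 0.5293 -0.02  ] L 0.1975 ang 91.27
foot [0.5295 0.0826] [ 0.5338 -0.1178] mid [ 0.5317 -0.0176] L 0.2005 ang 91.23
t 54.55 p [ 0.5305 -0.0166  0.1877] a -178.8 tilt [-0.  0.] j7 1.57 w 0.0176 g 45.0 | turn 0.0 shift [-0.05 -0.01 -0.06] M2x [-1.   -0.02]
```

Emit:
carry_out(
  moves=[
    [-0.08,0.02,0,0,0,-0.02],
    [0,0,0.4,0,0,0],
    [0,0,0.4,0,0,0],
    [0,0,0.4,0,0,0],
    [0,0,0.4,0,0,0],
    [0,0,0.4,0,0,0],
    [0,0,0.3,0,0,0],
    [0,0,0,0,0,0],
    [0,0,0,0,0,0],
    [0,0,0,0,0,0],
    [0,0,0,0,0,0],
  ],
)

```text
time: 55.92
ee_pos: [0.534, -0.0153, 0.0962]
eef_rot: [-0.012, 1.0, 0.0, 0.0]
ft_force: [1.1, -0.3, -0.6]
width: 0.0175
grip_force: 45.0
```

```bash
python3 - <<'E'
from h import *
plan(.5335,-.0159,.09)
c=cap("side"); W=c["W"]
m=(W[...,2]>.045)&(W[...,2]<.08)&(W[...,0]>.4)&(W[...,0]<.585)&(abs(W[...,1]+.02)<.2)
q=W[m]; print(len(q), np.median(q[:,2]), cv2.minAreaRect((q[:,:2]*1000).astype(np.float32)))
A=np.c_[q[:,:2]-q[:,:2].mean(0),np.ones(len(q))]; print("plane",np.linalg.lstsq(A,q[:,2],rcond=None)[0])
cv2.imwrite("pics/s4.png",cv2.resize(c["pixels"][200:330,230:400,::-1],None,fx=4.6,fy=4.6,interpolation=cv2.INTER_CUBIC))
E
```

```text
t 55.92 p [ 0.534  -0.0153  0.0962] a -178.6 tilt [0.001 0.   ] j7 1.6 w 0.0175 g 45.0 | turn 0.0 shift [ 0.01 -0.01  0.15] M2x [-1.   -0.02]
2674 0.0670866712974994 ((530.58154296875, -16.326797485351562), (112.50348663330078, 246.07940673828125), 1.2228389978408813)
plane [0.00759118 0.00194266 0.0666831 ]
```

View pics/s4.png

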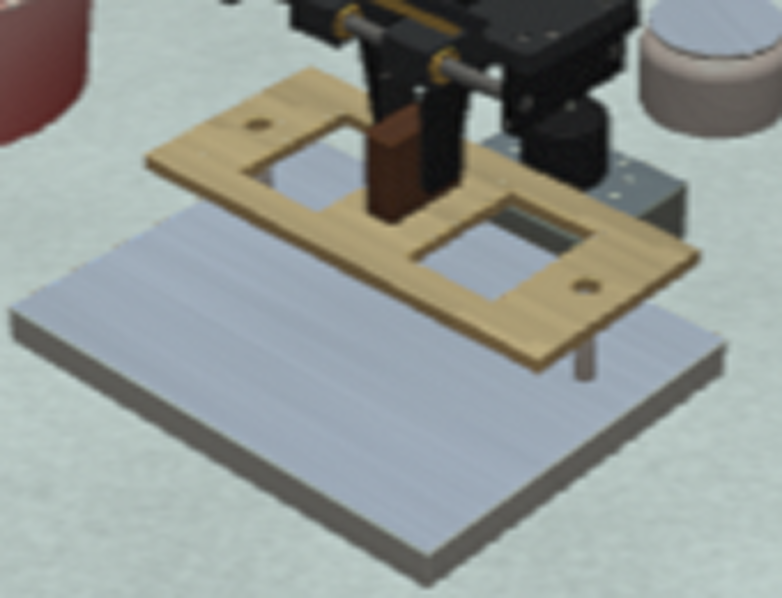

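The holes are at crop (260,124) and (586,286), right above the pins. The foot of the right pin is at (585,375).

```bash
python3 - <<'E'
from h import *
c=cap("side"); f=lambda u,v,z: ray(c,u,v,z)[:2]
a,b=f(286.1,226.56,.067),f(357.0,261.77,.067)
print(a,b,(a+b)/2,np.linalg.norm(a-b),np.degrees(np.arctan2(*(a-b)[::-1])))
plan(.534,-.016,.075)
E
```

```text
[0.53010161 0.08279083] [ 0.53428796 -0.11669783] [ 0.53219478 -0.0169535 ] 0.19953257713654832 91.20219832070343
t 56.02 p [ 0.5339 -0.0154  0.096 ] a -178.6 tilt [0. 0.] j7 1.6 w 0.0179 g 45.0 | turn 0.0 shift [-0.   -0.02  0.52] M2x [-1.   -0.02]
```

Emit:
carry_out(
  moves=[
    [0.01,-0.01,0.1,0,0,0],
    [0,0,0.1,0,0,0],
    [0,0,0.1,0,0,0],
    [0,0,0.1,0,0,0],
    [0,0,0.1,0,0,0],
    [0,0,0.1,0,0,0],
    [0,0,0.1,0,0,0],
    [0,0,0,0,0,0],
    [0,0,0,0,0,0],
  ],
)

```text
time: 57.15
ee_pos: [0.5335, -0.0158, 0.0678]
eef_rot: [-0.012, 1.0, 0.0, 0.0]
ft_force: [0.1, 0.7, -2.8]
width: 0.0175
grip_force: 45.0
```

```bash
python3 - <<'E'
from h import *
plan(.534,-.016,.057); s=read_state(); print(s["ft_force"],s["torque"])
c=cap("side"); W=c["W"]
m=(W[...,2]>.03)&(W[...,2]<.06)&(W[...,0]>.47)&(W[...,0]<.585)&(abs(W[...,1]+.02)<.2)
q=W[m]; A=np.c_[q[:,:2]-q[:,:2].mean(0),np.ones(len(q))]; print("plane",np.median(q[:,2]),np.linalg.lstsq(A,q[:,2],rcond=None)[0], cv2.minAreaRect((q[:,:2]*1000).astype(np.float32)))
E
```

```text
t 57.15 p [ 0.5335 -0.0158  0.0678] a -178.6 tilt [0. 0.] j7 1.61 w 0.0175 g 45.0 | turn 0.0 shift [-0.01 -0.01  0.27] M2x [-1.   -0.02]
[ 0.05898742  0.73169995 -2.77464075] [ 0.06560206 -0.00675025 -0.02782276]
plane 0.03890541154771876 [0.00682562 0.00187607 0.0389089 ] ((528.885009765625, -17.329010009765625), (114.86027526855469, 245.01739501953125), 0.7678472995758057)
```

Underside is at 31 mm with no contact force, so both pins are in their holes. I'll lower the rest of the way.

Emit:
carry_out(
  moves=[
    [0,0,0.07,0,0,0],
    [0,0,0.07,0,0,0],
    [0,0,0.06,0,0,0],
    [0,0,0.06,0,0,0],
    [0,0,0,0,0,0],
    [0,0,0,0,0,0],
  ],
)

```text
time: 57.95
ee_pos: [0.5334, -0.0158, 0.0574]
eef_rot: [-0.012, 1.0, 0.0, 0.0]
ft_force: [0.6, -0.0, -1.4]
width: 0.0177
grip_force: 45.0
```

Emit:
carry_out(
  moves=[
    [0,0,0,0,0,0],
    [0,0,0,0,0,0],
    [0,0,0,0,0,0],
    [0,0,0,0,0,0],
    [0,0,-0.6,0,0,0],
    [0,0,-0.8,0,0,0],
    [0,0,-0.8,0,0,0],
    [0,0,-0.8,0,0,0],
    [-0.1,-0.9,0,0,0,0],
    [-0.1,-0.9,0,0,0,0],
    [-0.1,-0.9,0,0,0,0],
    [-0.1,-0.9,0,0,0,0],
    [0,-0.9,0,0,0,0],
    [0,-0.9,0,0,0,0],
    [0,-0.9,0,0,0,0],
    [0,-0.9,0,0,0,0],
    [0,0,0,0,0,0],
    [0,0,0,0,0,0],
    [0,0,0,0,0,0],
  ],
  fingers=40,
)

```text
time: 60.32
ee_pos: [0.5568, -0.3019, 0.1773]
eef_rot: [-0.013, 1.0, 0.0, 0.0]
ft_force: [-0.1, 0.7, 0.3]
width: 0.0398
grip_force: 0.0
```

```bash
python3 - <<'E'
from h import *
plan(.534,-.016,.057); s=read_state(); print(s["ft_force"])
c=cap("top","t3.png"); W=c["W"]
blobs(c,(265,190,395,330),.024,.032); blobs(c,(265,240,395,330),.036,.05,5); blobs(c,(265,240,395,330),.06,.09)
blobs(c,(300,190,360,236),.055,.09)
m=(W[...,2]>.024)&(W[...,2]<.033)&(W[...,0]>.48)&(W[...,0]<.585)&(abs(W[...,1]+.02)<.12)
q=W[m]; A=np.c_[q[:,:2]-q[:,:2].mean(0),np.ones(len(q))]; print("plane",np.linalg.lstsq(A,q[:,2],rcond=None)[0])
cv2.imwrite("pics/t3c.png",cv2.resize(c["pixels"][190:330,130:400,::-1],None,fx=2.9,fy=2.9,interpolation=cv2.INTER_CUBIC))
E
```

```text
t 60.33 p [ 0.5568 -0.3019  0.1773] a -178.5 tilt [0.    0.001] j7 2.15 w 0.0398 g 0.0 | turn 0.0 shift [0.38 7.16 3.01] M2x [-1.   -0.03]
[-0.06380938  0.71299829  0.2767541 ]
px [330. 263.] xy 0.531 -0.0164 size 241 113 ang -89.8 z 0.0284 n 3327
px [374. 261.] xy 0.5329 -0.1164 size 8 8 ang 42.4 z 0.0427 n 17
px [286. 262.] xy 0.5295 0.0825 size 9 7 ang 88.7 z 0.0417 n 15
px [330. 260.] xy 0.5305 -0.0163 size 49 18 ang 0.7 z 0.0727 n 194
px [330. 214.] xy 0.6352 -0.0151 size 41 41 ang 0.9 z 0.0682 n 294
plane [-0.00058878 -0.00116116  0.028425  ]
```

View pics/t3c.png

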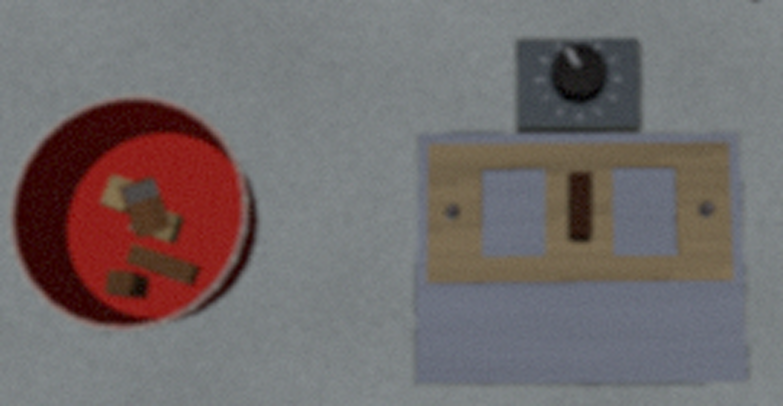

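The template lies flat with its top at 28.4 mm and pins through both holes at crop (452,211) and (706,209). The knob is on five clicks at (578,65), and all five offcuts are in the tub.

```bash
python3 -c "
from bench import r
print(r.close_job())"
```

```text
the job is handed in; nothing more can be done
None
```

The job is handed in: the camera showed all five offcuts in the scrap tub, the knob wound back to its end stop and then set to five clicks, and the template flat on the bed over both pins and let go, at about 60 s on the robot's clock (no verdict came back).

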